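Tip the read-out module out of its foam and slide it clear, face up

ROBOT

A 6-joint arm with a two-finger parallel gripper is mounted at the origin on the work surface. World frame = base frame: x ahead of the robot, y to its left, z up, the work surface at z = 0. Lengths are in m, angles in rad, forces in N, time in s.
With the tool pointing down it reaches from about 0.4 to 0.825 m from the base axis. Payload 7 kg.
Tool frame: the origin (TCP) lies between the finger pads; the fingertips stand 22 mm ahead of it and the grasp point (between the pads) lies 3 mm ahead of it (arm.tip_reach is the distance from the TCP to the fingertips, in m); z points along the fingers, y is the line along which they close (so a half turn about z gives the same grasp; the last joint's range is limited). The gripper opens to 88 mm and grips with 3 to 60 N. Pads are 19 mm wide; open, the fingers measure 130 mm over their backs; the gripper's body (78 mm by 193 mm) begins 47 mm behind the grasp point.
Start: joints at [1.613, 0.359, 0.012, 0, -1.224, -0.288], TCP at [0.164, 0.655, 0.249] pointing down, gripper open.
Joint ranges: [-3.07, 3.07], [-1.43, 2.12], [-1.02, 1.25], [-3.03, 1.67], [-3.05, -0], [-3.03, 3.03]. Speed limits (rad/s): [2.39, 2.39, 3.01, 3.14, 3.14, 3.14].

INTERFACE

Orientations are given as [roll, pitch, yaw] about the fixed x, y, z axes, in that order (R = Rz(yaw) Ry(pitch) Rx(roll)).
In Python, from station import arm, viewer gives the robot as it stands. The module is installed in compiled form; this text tells all that it offers.
- The arm moves only by the tool apply_moves, never from a script. Its argument "commands" is a list that holds one entry, the list of rows, each a list of 5 numbers: the closure, from -1 (fully open) to 1 (shut), then the shift along the world's x, y, z as a fraction of full scale, then the turn about the world's z as a fraction of full scale. In form: [[[fingers, tx, ty, tz, yaw], ...]]. A call has 1 to 12 rows; each row shifts and turns the commanded pose from where the row before left it; what a row does not reach is not made up. Full scale, the value 1, is 20 cm for a shift and pi rad for a turn. A row lasts 1/10 s, in which the tool goes at most 50 mm and 8.59 degrees, less where a joint would pass 70% of its speed; a pose out of reach is approached as far as the arm can. A call with a number of a shift or a turn outside -1 to 1 is refused whole. A call with a gripper value outside its range is refused whole. The fingers move at their own pace and stop on an object; "force" is the grip in N (left out, the last holds). Time passes only in rows, so rows that do not move let the fingers close. It gives the time, the measured TCP pose, the force, the opening and the grip force at its end, in the units of the state.
- arm.get_state(): the state, without advancing time (a new reading comes with each control period).
- viewer.grab_frame(name): name is "side" or "top"; returns a dict with "image" (400x640x3 uint8, blue, green, red), "mtx" (3x3 intrinsics, pixels), "k1" (the pictures are not rectified: a ray, as slopes to the right and down, at radius r is drawn at 1 + k1 r^2 times it, then the intrinsics apply), "rvec" (rotation vector, rad) and "tvec" (3), from world to camera coordinates, as OpenCV has them. Camera axes: x right, y down, z forward; pixel columns grow to the right and rows downward; lengths in m; the calibration is good to about 2 mm. A picture is of the moment at which its call begins. There is no depth.
- arm.job_done(): hands the job in; it is judged then, once.
The state is a dict: "t": time; "q": joint angles; "qd": joint speeds; "joint_efforts": joint torques, N m; "eef_pos": TCP position; "ee_rot": TCP orientation; "force": force on the tool from outside, world axes, zero at the start; "moment": the same for the moment, N m; "width": finger opening in m; "gripper_force": force on a finger pad.
Only numpy, scipy, OpenCV 4.12 (cv2) and the standard library are available. Lean on these libraries where they do the work, as an engineer would, in place of code of your own. Each camera call takes 0.05 s, during which the arm holds its last target. There are 200 camera calls.

TASK

The black pressure read-out module lies face down in its tight cutout in the blue foam tray. Lift its metal-tab edge first, with the opposite edge still down in the cutout, and tip the module right over, face up, onto the plain half of the foam beyond; then slide it on until its housing is clear of the cutout and wholly on the plain half, lying flat. Keep it low over the foam rather than hoisting it up, leave the other things where they are, and let go.

Things in the scene. Friction and masses are not known exactly. Their poses are not given: they have to be found in the camera images.
- tray: Fixed foam tray, blue over yellow, 303 (x) by 210 (y) by 58 mm high, on the bench. Origin at bench height below the centre of the module's cutout. x is level and points from the finger well across the cutout to the plain half (the way to tip the module), z up; turned differently each start. Foam spans x -118 to 185, y -135 to 75. A strip at y below -75 holds two small things in pockets.
- tray_cutout (a point): Centre of the cutout's yellow floor, 38 mm above the bench, 20 mm below the foam top. The cutout is 95 (x) by 105 mm (y), 2.5 mm clearance round the module; its far wall is 47.5 mm along x from here. Axes as the tray's.
- tray_well (a point): Point on the floor of the finger well below the tab, 12 mm above the bench. In tray coordinates the well spans x -118 to -47.5, y -45 to 45 mm; it is open at the tray's end (no rim at x = -118), so a leaning finger can reach in.
- tray_plain (a point): Middle of the plain half's flat, empty top, 58 mm above the bench. In tray coordinates the plain half spans x 47.5 to 185, y -135 to 75 mm.
- module_center (a point): Centre of the module: a loose black housing 90 (x) by 100 (y) by 22 mm (z), 0.25 to 0.5 kg. Back (bare steel plate, four screws) up at the start, face (green display, three coloured buttons) down. x points from the tab to the opposite (heel) edge, along the tray's x at the start; z points out of the back: up at the start, down when face up. Its back starts 2 mm above the foam top.
- module_tab (a point): Middle of the module's aluminium tab: a plate 30 wide (y), 8 mm thick (z), sticking out 29 mm from the middle of one housing edge and ending 14 mm beyond this point; half-way through the thickness, 60 mm from the centre. It overhangs the well, its underside 45 mm above the bench. It can be pried from below or pinched across its width. Axes as the module's.
- module_heel (a point): Middle of the module's heel edge: opposite the tab, on the face side (45 mm from the centre along x, 11 mm towards the face). At the start it rests on the cutout floor by the far wall. The module tips about this edge, then over the far wall's rim, and falls flat by itself once well past upright; it then still overhangs the cutout.
- gauge_block: Bystander: steel block 52 x 26 x 18 mm in a shallow pocket of the tray's side strip; origin at the centre of its underside.
- port_cap: Bystander: red plastic cap, 26 mm across, 20 mm high, in the other pocket of the side strip; origin at the centre of its underside.
- flange: Bystander: steel ring 90 mm across, 16 mm high, on the bench to the left; origin at the centre of its underside.
- jar: Bystander: grey jar with yellow cap, 64 mm across, 85 mm high, on the bench to the left; origin at the centre of its underside.
- piston: Bystander: dark steel piston, 60 mm across, 60 mm high, on the bench to the left; origin at the centre of its underside.
- wrench: Bystander: wrench lying on the bench to the right of the tray; origin at its underside.
- module: The module as a body; origin at the centre of its face (the underside at the start), axes as for the module's centre.
Not all that is in view belongs to the job. What is shaped like the module but red or yellow is not meant.

How it is judged:
By the outcome, as a careful person would: the job done as asked, in the order asked, and still so for the second after the job is handed in, with the robot touching nothing.
It also fails if it takes over 58 s, if anything falls off the work surface, if the arm or the gripper's body presses on something with over 40 N, if the wrist force passes 120 N, or if a joint passes its speed limit or range.

## Working session

There is one attempt and no reset: what is moved stays moved. The work goes in short steps, Python scripts to look and compute and a tool call to move; the robot and the scene stay as the last step left them, time stands still between calls to the robot, and variables do not carry over. Pictures are saved under pics/ and viewed, at most 10 in all, crops included, and the job is handed in when it is done.

Besides the shell and the picture viewer there is one more tool, called after "Call:" as a command line: name --argument value ..., lists and objects as JSON in quotes. apply_moves: Moves the arm, as the interface text tells. Shift numbers are shares of 20 cm and turn numbers shares of pi rad, none past 1 either way. Its arguments: {"type":"object","properties":{"commands":{"type":"array","items":{"type":"array","items":{"type":"array","items":{"type":"number"}}}},"force":{"type":"number"}},"required":["commands"]}

```bash
mkdir -p pics
cat > h.py <<'E'
from station import arm, viewer
import cv2, numpy as np
def grab(n,f):
    d=viewer.grab_frame(n); cv2.imwrite(f,d["image"]); return d
def ray(d,u,v):
    k=np.array([d["k1"],0,0,0,0],float)
    p=cv2.undistortPoints(np.array([[[u,v]]],float),np.array(d["mtx"],float),k)[0,0]
    R=cv2.Rodrigues(np.array(d["rvec"],float))[0]; t=np.array(d["tvec"],float).ravel()
    return -R.T@t, R.T@np.array([p[0],p[1],1])
def atz(d,u,v,z):
    c,r=ray(d,u,v); return c+r*(z-c[2])/r[2]
def proj(d,P):
    return cv2.projectPoints(np.array(P,float).reshape(-1,1,3),np.array(d["rvec"],float),np.array(d["tvec"],float),np.array(d["mtx"],float),np.array([d["k1"],0,0,0,0],float))[0][:,0]
E
python3 - <<'E'
from h import *
import pickle
a=grab("top","pics/top1.png");b=grab("side","pics/side1.png")
pickle.dump((a,b),open("d.pkl","wb"))
s=arm.get_state();print(s["eef_pos"],s["ee_rot"],s["t"],arm.tip_reach,s["force"])
for d in(a,b):print(ray(d,320,200))
E
```

```text
[0.16417642 0.6543033  0.24770398] [ 3.14007985e+00 -1.45790782e-04 -2.45893827e-01] 0.1 0.022 [ 1.32090771 -0.56980601  0.80004026]
(array([ 0.34442514, -0.03193083,  1.17815557]), array([ 0.17864159, -0.00144257, -0.98395536]))
(array([ 0.09972064, -1.21555457,  0.96162511]), array([ 0.29408013,  0.75597984, -0.5849733 ]))
```

View pics/top1.png

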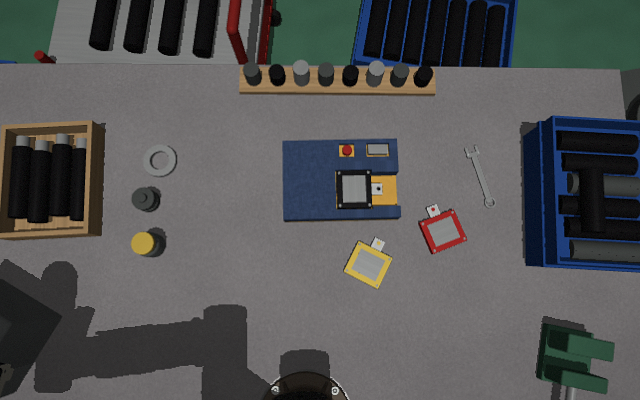

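View pics/side1.png

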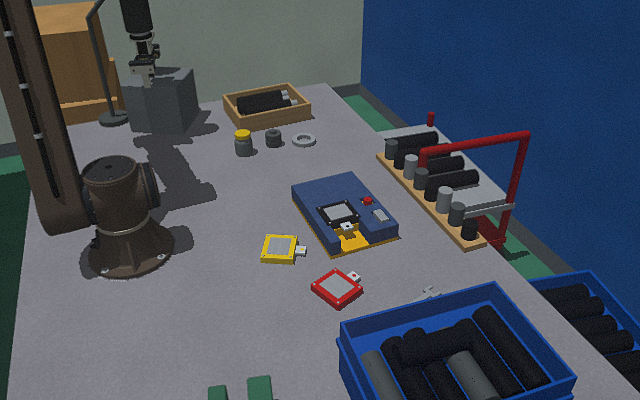

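The black module, top view about (354,190), sits in the blue tray with its tab at (377,188) over the yellow well. The look-alikes are yellow at (368,263) and red at (442,230), both lying on the bench. Only the black one in the tray fits. I'll confirm it in an enlarged crop.

Run:
```python
import cv2
i=cv2.imread("pics/top1.png")[130:230,275:410]
cv2.imwrite("pics/c1.png",cv2.resize(i,None,fx=5.9,fy=5.9,interpolation=cv2.INTER_CUBIC))
```

```text
(no output)
```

View pics/c1.png

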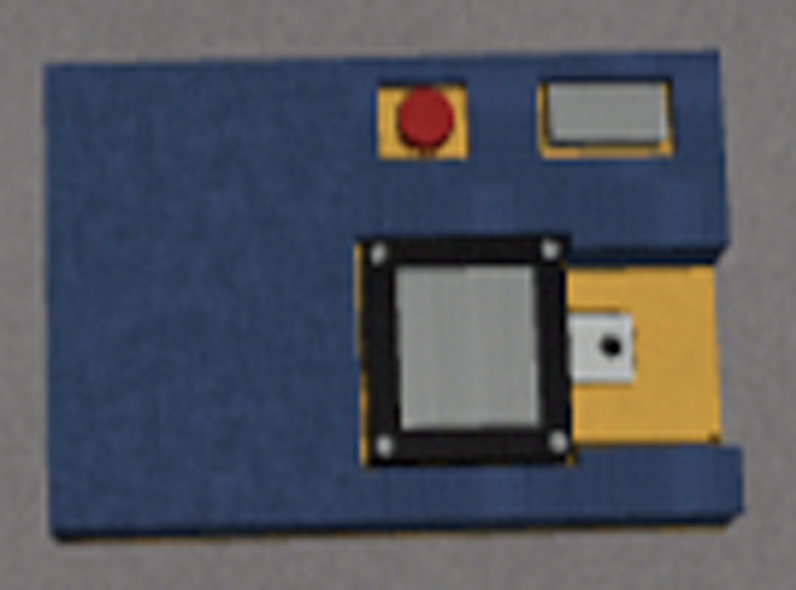

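```bash
cat > fit.py <<'E'
from h import *
import pickle
from scipy.optimize import least_squares
a,b=pickle.load(open("d.pkl","rb"))
C=lambda x,y:(275+(x+.5)/5.9-.5,130+(y+.5)/5.9-.5)
mod=[(360,240),(568,238),(575,465),(368,467)]; M=[(45,-50,60),(-45,-50,60),(-45,50,60),(45,50,60)]
tr=[(45,65),(718,50),(52,527),(742,512)]; T=[(185,-135,58),(-118,-135,58),(185,75,58),(-118,75,58)]
tab=[(633,312),(634,381)]; B=[(-74,-15,53),(-74,15,53)]
def fit(px,W):
    px=np.array([C(*p) for p in px]); W=np.array(W)/1000.
    def f(p):
        c,s=np.cos(p[2]),np.sin(p[2])
        P=np.c_[p[0]+c*W[:,0]-s*W[:,1],p[1]+s*W[:,0]+c*W[:,1],W[:,2]]
        return (proj(a,P)-px).ravel()
    r=least_squares(f,[.45,-.08,1.57]); return r.x,np.abs(r.fun).round(1).reshape(-1,2).tolist()
print("tray",fit(tr,T));print("mod",fit(mod+tab,M+B));print("all",fit(mod+tab+tr,M+B+T))
E
python3 fit.py
```

```text
tray (array([ 0.57774904, -0.12114767,  1.60148399]), [[0.3, 0.3], [0.4, 0.2], [0.7, 0.3], [0.7, 0.1]])
mod (array([ 0.57709485, -0.12071291,  1.60283606]), [[0.2, 0.3], [0.5, 0.2], [0.1, 0.8], [0.1, 0.3], [0.1, 0.7], [0.3, 0.3]])
all (array([ 0.5773756 , -0.1208811 ,  1.60101154]), [[0.3, 0.1], [0.4, 0.3], [0.1, 0.9], [0.1, 0.4], [0.0, 0.6], [0.3, 0.3], [0.4, 0.2], [0.3, 0.1], [0.9, 0.5], [0.6, 0.3]])
```

Call:
apply_moves --commands '[[[0.09, 0.14, -0.127, 0, -0.0343], [0.09, 0.14, -0.127, 0, -0.0343], [0.09, 0.14, -0.127, 0, -0.0343], [0.09, 0.14, -0.127, 0, -0.0343], [0.09, 0.14, -0.127, 0, -0.0343], [0.09, 0.14, -0.127, 0, -0.0343], [0.09, 0.14, -0.127, 0, -0.0343], [0.09, 0.14, -0.127, 0, -0.0343], [0.09, 0.14, -0.127, 0, -0.0343], [0.09, 0.14, -0.127, 0, -0.0343], [0.09, 0.14, -0.127, 0, -0.0343], [0.09, 0.14, -0.127, 0, -0.0343]]]' --force 6

```text
t: 1.3
eef_pos: [0.5011, 0.3486, 0.2483]
ee_rot: [3.141, -0.0, -1.543]
force: [-0.1, 1.4, -0.1]
width: 0.0399
gripper_force: 0.0
```

Call:
apply_moves --commands '[[[0.09, 0.03, -0.2, 0, 0], [0.09, 0.03, -0.2, 0, 0], [0.09, 0.03, -0.2, 0, 0], [0.09, 0.03, -0.2, 0, 0], [0.09, 0.03, -0.2, 0, 0], [0.09, 0.03, -0.2, 0, 0], [0.09, 0.03, -0.2, 0, 0], [0.09, 0.03, -0.2, 0, 0], [0.09, 0.03, -0.2, 0, 0], [0.09, 0.03, -0.2, 0, 0], [0.09, 0.03, -0.2, 0, 0], [0.09, 0, 0, 0, 0]]]'

```text
t: 2.5
eef_pos: [0.5661, -0.0939, 0.2479]
ee_rot: [3.14, -0.001, -1.543]
force: [-0.7, 0.3, -0.3]
width: 0.0395
gripper_force: 0.0
```

Call:
apply_moves --commands '[[[0.09, 0.013, -0.091, -0.128, 0], [0.09, 0.013, -0.091, -0.128, 0], [0.09, 0.013, -0.091, -0.128, 0], [0.09, 0.013, -0.091, -0.128, 0], [0.09, 0.013, -0.091, -0.128, 0], [0.09, 0, 0, 0, 0], [0.09, 0, 0, 0, 0]]]'

```text
t: 3.2
eef_pos: [0.5789, -0.1811, 0.12]
ee_rot: [3.14, -0.0, -1.539]
force: [0.1, 0.5, 0.9]
width: 0.0399
gripper_force: 0.0
```

Run:
```python
from h import *
d=grab("side","pics/s2.png")
i=d["image"][130:280,260:440]
cv2.imwrite("pics/s2c.png",cv2.resize(i,None,fx=4,fy=4,interpolation=cv2.INTER_CUBIC))
s=arm.get_state();print(s["eef_pos"],s["q"])
```

```text
[ 0.57957454 -0.18075213  0.1209919 ] [ 1.92538007e-02  3.57540592e-01 -3.05528386e-01  2.74301386e-04
 -9.07599196e-01  1.26708985e-02]
```

View pics/s2c.png

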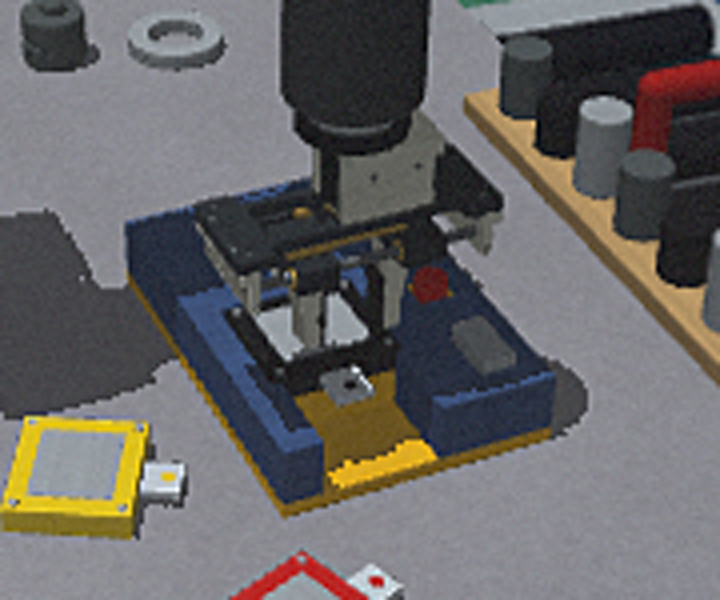

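The side crop shows the two fingers above the module, in line with the tab (crop ~(345,383)) and with the gap centred across its width. I'll descend.

Call:
apply_moves --commands '[[[0.09, 0, -0.01, 0, 0], [0.09, 0, -0.01, -0.06, 0], [0.09, 0, 0, -0.07, 0], [0.09, 0, 0, -0.07, 0], [0.09, 0, 0, -0.05, 0], [0.09, 0, 0, -0.035, 0], [0.09, 0, 0, 0, 0]]]'

```text
t: 3.95
eef_pos: [0.5785, -0.1851, 0.062]
ee_rot: [3.139, 0.0, -1.539]
force: [-0.1, -0.1, 0.2]
width: 0.0404
gripper_force: 0.0
```

Call:
apply_moves --commands '[[[1, 0, 0, 0, 0], [1, 0, 0, 0, 0], [1, 0, 0, 0, 0], [1, 0, 0, 0, 0], [1, 0, 0, 0, 0], [1, 0, 0, 0, 0]]]' --force 7

```text
t: 4.55
eef_pos: [0.5796, -0.1852, 0.064]
ee_rot: [-3.141, -0.0, -1.539]
force: [1.3, -0.1, 1.3]
width: 0.0301
gripper_force: 7.0
```

Run:
```python
import numpy as np
L=109.;psi=1.601;c,s=np.cos(psi),np.sin(psi)
def T(deg):
    t=np.radians(deg);d=np.array([-np.cos(t),np.sin(t)]);n=np.array([np.sin(t),np.cos(t)])
    if deg<=90:
        px=45 if deg==0 else min(45,47.5-min(20*np.tan(t),1e9)-1.5 if deg<24.6 else 47.5-22*np.sin(t)-1.5)
        return np.array([px,38.])+L*d+11*n
    return np.array([47.5,58])+(L-20)*d-11*n
p0=T(0)
for g in list(range(0,181,10)):
    p=T(g);w=(p-p0)/200
    print(g,p.round(1),"step x,y,z",(np.array([w[0]*c,w[0]*s,w[1]])).round(3)); p0=p
```

```text
0 [-64.  49.] step x,y,z [-0.  0.  0.]
10 [-63.   67.8] step x,y,z [-0.     0.005  0.094]
20 [-59.9  85.6] step x,y,z [-0.     0.015  0.089]
30 [-53.9 102. ] step x,y,z [-0.001  0.03   0.082]
40 [-44.6 116.5] step x,y,z [-0.001  0.047  0.072]
50 [-32.5 128.6] step x,y,z [-0.002  0.06   0.06 ]
60 [-18.  137.9] step x,y,z [-0.002  0.072  0.047]
70 [ -1.6 144.2] step x,y,z [-0.002  0.082  0.031]
80 [ 16.2 147.3] step x,y,z [-0.003  0.089  0.015]
90 [ 35. 147.] step x,y,z [-0.003  0.094 -0.001]
100 [ 52.1 147.6] step x,y,z [-0.003  0.086  0.003]
110 [ 67.6 145.4] step x,y,z [-0.002  0.077 -0.011]
120 [ 82.5 140.6] step x,y,z [-0.002  0.074 -0.024]
130 [ 96.3 133.2] step x,y,z [-0.002  0.069 -0.037]
140 [108.6 123.6] step x,y,z [-0.002  0.062 -0.048]
150 [119.1 112. ] step x,y,z [-0.002  0.052 -0.058]
160 [127.4  98.8] step x,y,z [-0.001  0.041 -0.066]
170 [133.2  84.3] step x,y,z [-0.001  0.029 -0.072]
180 [136.5  69. ] step x,y,z [-0.     0.016 -0.076]
```

Call:
apply_moves --commands '[[[1, 0, 0, 0.024, 0], [1, 0, 0, 0.024, 0], [1, 0, 0.002, 0.023, 0], [1, 0, 0.003, 0.023, 0], [1, 0, 0.003, 0.023, 0], [1, 0, 0.003, 0.022, 0], [1, 0, 0.004, 0.022, 0], [1, 0, 0.005, 0.022, 0], [1, 0, 0, 0, 0]]]'

```text
t: 5.45
eef_pos: [0.5795, -0.1811, 0.1009]
ee_rot: [-3.141, -0.0, -1.539]
force: [-0.6, -0.5, -0.3]
width: 0.0299
gripper_force: 7.0
```

Run:
```python
from h import *
d=grab("side","pics/s3.png")
i=d["image"][130:280,260:440]
cv2.imwrite("pics/s3c.png",cv2.resize(i,None,fx=4,fy=4,interpolation=cv2.INTER_CUBIC))
```

```text
(no output)
```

View pics/s3c.png

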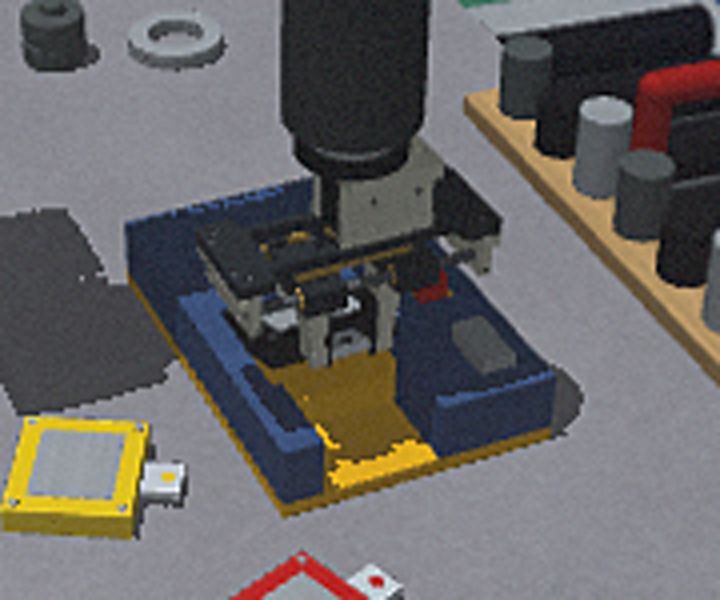

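```bash
cat >> h.py <<'E'
def module_pts(P,deg,O=(.5773,-.1209),psi=1.601):
    # P: heel face edge (x,z) mm in tray; corners of housing (face 4, back 4) in world
    t=np.radians(deg);d=np.array([-np.cos(t),np.sin(t)]);n=np.array([np.sin(t),np.cos(t)]);out=[]
    for h in(0,22):
        for l,y in((0,-50),(0,50),(90,50),(90,-50)):
            q=np.array(P)+l*d+h*n
            out.append((O[0]+(np.cos(psi)*q[0]-np.sin(psi)*y)/1e3,O[1]+(np.sin(psi)*q[0]+np.cos(psi)*y)/1e3,q[1]/1e3))
    return np.array(out)
def draw(img,d,pts,col,f,u0,v0):
    p=((proj(d,pts)-[u0,v0]+.5)*f-.5).astype(int)
    for k in(0,4): cv2.polylines(img,[p[k:k+4]],True,col,1)
E
python3 - <<'E'
from h import *
d=viewer.grab_frame("side")
u0,v0,f=300,185,8
i=cv2.resize(d["image"][v0:v0+60,u0:u0+80],None,fx=f,fy=f,interpolation=cv2.INTER_CUBIC)
j=i.copy();i=np.clip(i*1.6,0,255).astype(np.uint8);j=i.copy()
draw(j,d,module_pts((38.7,38),20),(0,255,0),f,u0,v0)
k=i[:300].copy()
draw(i,d,module_pts((45,74.6),0),(0,0,255),f,u0,v0)
o=np.vstack([j,i])[:, :]
cv2.imwrite("pics/s4.png",cv2.resize(o,None,fx=.62,fy=.62))
E
```

```text
(no output)
```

View pics/s4.png

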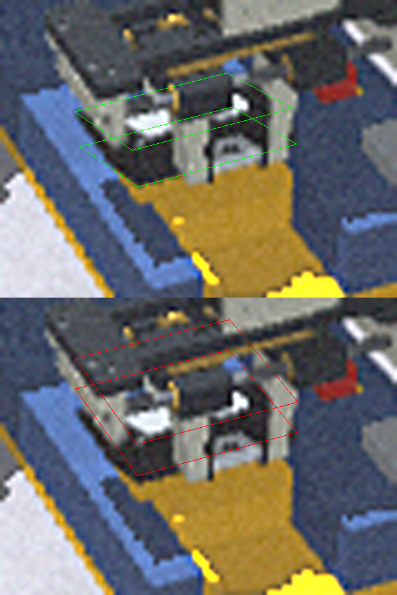

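The green overlay (heel on the cutout floor, 20° tilt) matches the black housing; the red one (lifted level) does not. The module is pivoting about its heel, so I'll go on.

Call:
apply_moves --commands '[[[1, 0, 0.01, 0.028, 0], [1, 0, 0.01, 0.027, 0], [1, 0, 0.01, 0.027, 0], [1, 0, 0.015, 0.024, 0], [1, 0, 0.016, 0.024, 0], [1, 0, 0.016, 0.024, 0], [1, -0.001, 0.02, 0.02, 0], [1, -0.001, 0.02, 0.02, 0], [1, 0, 0.02, 0.02, 0], [1, -0.001, 0.024, 0.016, 0], [1, -0.001, 0.024, 0.016, 0], [1, 0, 0.024, 0.015, 0]]]'

```text
t: 6.75
eef_pos: [0.5785, -0.1389, 0.1528]
ee_rot: [-3.141, -0.0, -1.539]
force: [0.5, -0.9, -0.7]
width: 0.0299
gripper_force: 7.0
```

Call:
apply_moves --commands '[[[1, -0.001, 0.027, 0.011, 0], [1, -0.001, 0.027, 0.01, 0], [1, 0, 0.028, 0.01, 0], [1, -0.001, 0.029, 0.005, 0], [1, -0.001, 0.03, 0.005, 0], [1, -0.001, 0.03, 0.005, 0], [1, 0, 0, 0, 0]]]'

```text
t: 7.45
eef_pos: [0.5777, -0.1042, 0.162]
ee_rot: [-3.141, 0.0, -1.538]
force: [-0.4, -1.0, 5.7]
width: 0.0301
gripper_force: 7.0
```

Run:
```python
from h import *
d=viewer.grab_frame("side")
u0,v0,f=290,140,5
i=cv2.resize(d["image"][v0:v0+110,u0:u0+120],None,fx=f,fy=f,interpolation=cv2.INTER_CUBIC)
i=np.clip(i*1.5,0,255).astype(np.uint8)
draw(i,d,module_pts((24.5,38),80),(0,255,0),f,u0,v0)
cv2.imwrite("pics/s5.png",i)
print(arm.get_state()["force"])
```

```text
[-0.32617024 -1.38119262  5.11044626]
```

View pics/s5.png

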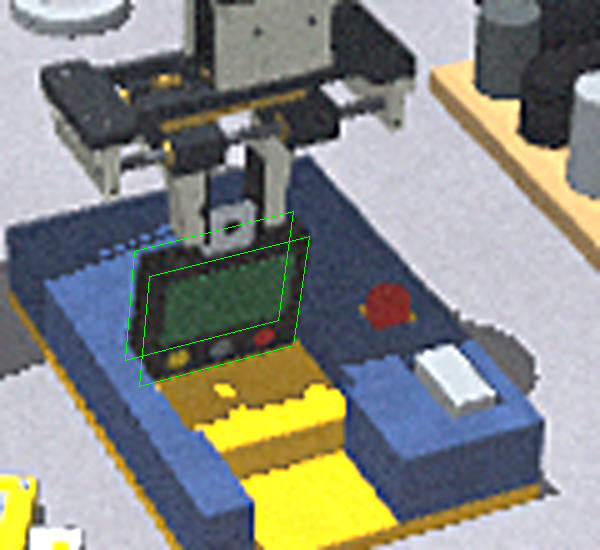

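The module stands nearly upright with its face toward the well, face spanning crop (135,250)–(305,375), and its heel still in the cutout. I'll relieve the 5 N press and tip it on over the rim.

Call:
apply_moves --commands '[[[1, -0.001, 0.02, 0.01, 0], [1, -0.001, 0.03, 0.005, 0], [1, -0.001, 0.03, 0, 0], [1, -0.001, 0.03, 0, 0], [1, -0.001, 0.028, 0, 0], [1, -0.001, 0.028, 0, 0], [1, -0.001, 0.026, 0, 0], [1, 0, 0.026, -0.003, 0], [1, -0.001, 0.025, -0.005, 0], [1, 0, 0, 0, 0]]]'

```text
t: 8.5
eef_pos: [0.5759, -0.0559, 0.1629]
ee_rot: [-3.141, 0.0, -1.538]
force: [-0.3, -1.3, -2.0]
width: 0.03
gripper_force: 7.0
```

Call:
apply_moves --commands '[[[1, -0.001, 0.027, -0.01, 0], [1, -0.001, 0.027, -0.013, 0], [1, -0.001, 0.026, -0.014, 0], [1, -0.001, 0.024, -0.014, 0], [1, -0.001, 0.023, -0.014, 0], [1, 0, 0.023, -0.014, 0], [1, -0.001, 0.021, -0.016, 0], [1, -0.001, 0.021, -0.016, 0], [1, 0, 0.02, -0.016, 0], [1, -0.001, 0.018, -0.019, 0], [1, -0.001, 0.017, -0.019, 0], [1, 0, 0.017, -0.02, 0]]]'

```text
t: 9.7
eef_pos: [0.5741, -0.0034, 0.1257]
ee_rot: [-3.141, 0.0, -1.539]
force: [0.2, 0.4, 0.5]
width: 0.0298
gripper_force: 7.0
```

Run:
```python
from h import *
d=viewer.grab_frame("side")
u0,v0,f=280,140,5
i=cv2.resize(d["image"][v0:v0+110,u0:u0+120],None,fx=f,fy=f,interpolation=cv2.INTER_CUBIC)
i=np.clip(i*1.5,0,255).astype(np.uint8)
cv2.imwrite("pics/s6.png",i)
s=arm.get_state();print(s["force"],s["eef_pos"])
```

```text
[ 0.65948347  0.04691655 -1.21170401] [ 0.57384497 -0.00307359  0.12500227]
```

View pics/s6.png

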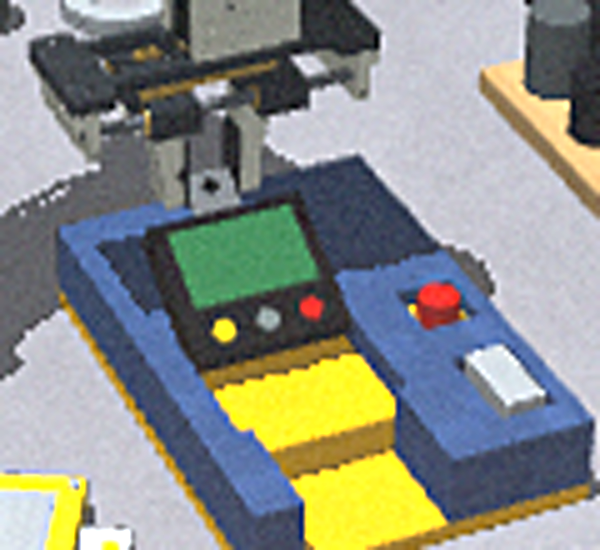

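The face is up and leaning about 30° from flat, with the tab still held at (212,188) and the heel still over the cutout. I'll lower it the rest of the way.

Call:
apply_moves --commands '[[[1, 0, 0.014, -0.022, 0], [1, 0, 0.014, -0.022, 0], [1, -0.001, 0.013, -0.022, 0], [1, 0, 0.01, -0.024, 0], [1, -0.001, 0.01, -0.024, 0], [1, 0, 0.009, -0.024, 0], [1, 0, 0.006, -0.024, 0], [1, 0, 0.006, -0.022, 0], [1, 0, 0.004, -0.016, 0], [1, 0, 0, 0, 0], [1, 0, 0, 0, 0]]]'

```text
t: 10.85
eef_pos: [0.5735, 0.0134, 0.0859]
ee_rot: [3.141, -0.0, -1.539]
force: [1.4, 0.3, 0.1]
width: 0.0301
gripper_force: 7.0
```

Call:
apply_moves --commands '[[[0.09, 0, 0, 0, 0], [0.09, 0, 0, 0, 0], [0.09, 0, 0, 0, 0], [0.09, 0, 0, -0.005, 0], [1, 0, 0, 0, 0], [1, 0, 0, 0, 0], [1, 0, 0, 0, 0], [1, 0, 0, 0, 0], [1, 0, 0, 0, 0]]]' --force 15

```text
t: 11.75
eef_pos: [0.5736, 0.0135, 0.0849]
ee_rot: [3.141, -0.0, -1.539]
force: [0.5, 0.2, -0.2]
width: 0.0296
gripper_force: 15.0
```

Call:
apply_moves --commands '[[[1, 0, 0.01, 0, 0], [1, -0.001, 0.02, 0, 0], [1, -0.001, 0.025, 0, 0], [1, 0, 0.025, 0, 0], [1, -0.001, 0.025, 0, 0], [1, -0.001, 0.025, 0, 0], [1, -0.001, 0.025, 0, 0], [1, -0.001, 0.025, 0, 0], [1, 0, 0.02, 0, 0], [1, 0, 0.015, 0, 0], [1, 0, 0, 0, 0]]]'

```text
t: 12.85
eef_pos: [0.5725, 0.0572, 0.0849]
ee_rot: [-3.141, 0.0, -1.539]
force: [-0.5, 1.5, -0.3]
width: 0.0296
gripper_force: 15.0
```

Call:
apply_moves --commands '[[[0.09, 0, 0, 0, 0], [0.09, 0, 0, 0, 0], [0.09, 0, 0, 0, 0], [0.09, 0, 0, 0, 0], [0.09, 0, 0, 0.1, 0], [0.09, 0, 0, 0.2, 0], [0.09, 0, 0, 0.2, 0], [0.09, 0, 0.2, 0.2, 0], [0.09, 0, 0.2, 0.1, 0], [0.09, 0, 0.2, 0, 0], [0.09, 0, 0.2, 0, 0], [0.09, 0, 0, 0, 0]]]'

```text
t: 14.05
eef_pos: [0.5725, 0.2157, 0.2402]
ee_rot: [-3.141, 0.001, -1.536]
force: [0.0, -0.8, -0.2]
width: 0.0399
gripper_force: 0.0
```

Run:
```python
from h import *
d=viewer.grab_frame("top")
u0,v0,f=270,130,5
i=cv2.resize(d["image"][v0:v0+100,u0:u0+140],None,fx=f,fy=f,interpolation=cv2.INTER_CUBIC)
# expected housing: centre 113, flat face up (heel face edge at x=68,z=80); rim of cutout
draw(i,d,module_pts((68,80),180),(0,255,0),f,u0,v0)
cv2.imwrite("pics/t7.png",i)
```

```text
(no output)
```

View pics/t7.png

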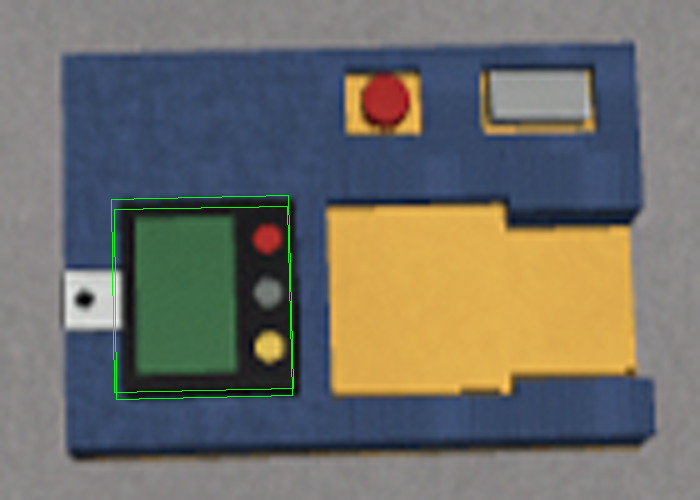

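The module lies face up and flat. Its housing spans crop (118–297, 203–393), which is wholly on the plain half and about 14 mm clear of the cutout edge (~325). The cap (385,100) and block (540,97) are still in their pockets, and the gripper is clear.

```bash
python3 -c "
from station import arm
print(arm.job_done())"
```

```text
the job is handed in; nothing more can be done
None
```

The module was tipped tab edge first over its heel and now lies face up and flat on the plain foam, clear of the cutout and released; the job is handed in at about 14 s of robot time, though no verdict was returned.

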